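# Start the garment drying post and hold it up at full height

## Task

On the drying unit's console press the small round power key, then the square mode key, then the long narrow start key, one at a time, each right down and let up again before the next. After that press the release button on the raised block beside the post so that the post pops up a little, then take the post by its black knob and pull it straight up, past the first stop, all the way out to the second stop. Finish while still gripping the knob and holding the post fully out (it springs back if let go), and leave the other things on the worktop alone.

Things in the scene. Friction and masses are not known exactly. Their poses are not given: they have to be found in the camera images.
- dryer_unit: Drying unit, fixed: grey slab 130 (x) x 340 (y) x 22 mm, origin at the centre of its underside, front -x. At x = 0 in its frame: keys at y = +135, +80, +25 mm (which key is where varies); release button at y = -45 on a block 56 x 50 mm, top at z = 62; bolt guide at y = -85, 32 x 20 mm, top at z = 92; post at y = -125. A clothes peg lies on the slab behind the keys.
- key_round_top (a point): Centre of the top of the round power key (black, 22 mm across) in an aluminium bezel of 50 x 48 mm; the bezel's top is 30 mm and the key's top 40 mm above the worktop. The point's axes are the unit's.
- key_square_top (a point): Centre of the top of the square mode key (black, 34 x 34 mm), same bezel and heights.
- key_long_top (a point): Centre of the top of the long narrow start key (black, 44 mm along the unit's x, 14 mm along its y), same bezel and heights.
- release_top (a point): Centre of the top of the release button (black, 30 x 30 mm), 77 mm above the worktop, 80 mm from the post's axis. A steel bolt over the flange under the knob locks the post until this button is pressed more than about half way down; then the post pops up some 18 mm by itself and stays up when the button is let go.
- post_grip (a point): Point on the post's axis inside its black knob, an upright cylinder 36 mm across from 20 mm below to 17 mm above this point, with a flange 54 mm across and 4 mm thick below it. 103 mm above the worktop with the post down; it moves with the post. The knob can be taken from above at any yaw.
- key_round (a joint): Travel of the round key, m: 0 up, 0.006 fully down. Off its top a spring resists with 1.5 N at first and 5 N fully down; it comes back up when let go.
- key_square (a joint): Travel of the square key, m: 0 up, 0.006 fully down; same spring.
- key_long (a joint): Travel of the long key, m: 0 up, 0.006 fully down; same spring.
- release (a joint): Travel of the release button, m: 0 up, 0.006 fully down; same spring.
- post_upper (a joint): How far the thin upper rod with the knob is out of the thicker middle tube, m: 0 down, about 0.018 popped up, 0.060 fully out (the first stop). A spring pulls back with up to 2.5 N.
- post_lower (a joint): How far the middle tube is out of the fixed outer tube, m: 0 down, 0.060 fully out (second stop). It follows once the upper rod is at its stop; its spring pulls back with 5 N at first, about 9 N at the end. Fully out, the knob is 120 mm higher than with the post down.
- knob: The black knob on top of the post (what must be held); origin on the post's axis, 103 mm below point post_grip.
- peg_a: A wooden clothes peg, 15 x 72 x 12 mm, lying on the unit behind the keys; leave alone. Origin at the centre of its underside.
- thread_spool_1: A thread spool, 25 mm across, 50 mm tall, standing at the right of the unit; leave alone. Origin at the centre of its underside.
- masking_tape: A roll of tape, 100 mm across, 25 mm tall, lying at the left of the unit; leave alone. Origin at the centre of its underside.
- tape_measure: A steel tape measure, 33 x 71 x 64 mm, at the right; leave alone. Origin at the centre of its underside.

How it is judged:
By the outcome, as a careful person would: the job done as asked, in the order asked, and still so for the second after the job is handed in, while the arm keeps its last pose, push and grip.
It also fails if it takes over 61 s, if anything falls off the work surface, if the arm or the gripper's body presses on something with over 40 N, if the wrist force passes 120 N, or if a joint passes its speed limit or range.

## Robot

A 6-joint arm with a two-finger parallel gripper is mounted at the origin on a cart in front of the work surface, level with it; the furniture and walls round the work are solid. World frame = base frame: x ahead of the robot, y to its left, z up, the work surface at z = 0. Lengths are in mm, angles in rad, forces in N, time in s.
With the tool pointing down it reaches from about 275 to 750 mm from the base axis. Payload 10.2 kg.
Tool frame: the origin (TCP) lies midway between the tips of the shut fingers; the grasp point (between the pads) lies grip_depth behind it (grip_depth is the distance from the TCP to the grasp point, in mm); z points along the fingers, y is the line along which they close (so a half turn about z gives the same grasp; the last joint's range is limited). The gripper opens to 85 mm and grips with 20 to 120 N. Pads are 22 mm wide; open, the fingers measure 114 mm over their backs; the gripper's body (76 mm by 85 mm) begins 54 mm behind the grasp point. The pads swing forward as they close: fully open they stand 13 mm farther back than shut.
Start: joints at [1.1, 0.313, 1.498, -0, 1.331, -0.223], TCP at [128.78, 508.966, 231.294] pointing down, gripper open.
Joint ranges: [-2.94, 2.94], [-0.97, 2.17], [0.19, 2.56], [-1.23, 4.37], [0.02, 3.11], [-2.88, 2.88]. Speed limits (rad/s): [2.39, 2.39, 3.01, 3.14, 3.14, 3.14].

## Interface

Orientations are given as a unit quaternion [w, x, y, z].
In Python, from rig import * gives the robot as it stands.
- The arm moves only by the tool servo_tool, never from a script. Its argument "commands" is a list of rows, each a list of 3 entries, a list of its own where there are three numbers: the gripper command: -1 is fully open, 1 is shut, values between are in proportion, then the shift along the tool's x, y, z in m, then the turn, a rotation vector about the tool's x, y, z in units of 6 degrees (1.0 is 6 degrees). In form: [[grip, [dx, dy, dz], [ax, ay, az]], ...]. A call has 1 to 10 rows; each row shifts and turns the commanded pose from where the row before left it, along the tool's axes as they then stand; what a row does not reach is not made up. A row lasts 1/12 s, in which the tool goes at most 41.7 mm and 7.16 degrees, less where a joint would pass 70% of its speed; a pose out of reach is approached as far as the arm can. A call is refused whole if a number of a shift passes 0.0417 or a number of a turn 1, either way. A call with a gripper value outside its range is refused whole. The fingers move at their own pace and stop on an object; "squeeze" is the grip in N (left out, the last holds). Time passes only in rows, so rows that do not move let the fingers close. It gives the time, the measured TCP pose, the force, the opening and the grip force at its end, in the units of the state.
- sense(): the state, without advancing time (a new reading comes with each control period).
- capture(name): name is "scene" or "top" or "wrist"; returns a dict with "pixels" (480x640x3 uint8, red, green, blue), "z_map" (480x640 float32, mm along the optical axis (not along the pixel's ray), 0 where there is no reading), "fx", "fy", "cx", "cy" (pixels), "rvec" (rotation vector, rad) and "tvec" (3), from world to camera coordinates, as OpenCV has them; the wrist camera has in their place "T_tool_cam" (4x4, takes a point from camera to tool coordinates, whose origin is the TCP and whose axes are the flange's). Camera axes: x right, y down, z forward; pixel columns grow to the right and rows downward; lengths in mm; the calibration is good to about 2 mm. A picture is of the moment at which its call begins: read the wrist's pose just before it.
- finish_job(): hands the job in; it is judged then, once.
The state is a dict: "time_s": time; "joints": joint angles; "dq": joint speeds; "tau": joint torques, N m; "eef_pos": TCP position; "ee_rot": TCP orientation; "force": force on the tool from outside, world axes, zero at the start; "wrist_torque": the same for the moment, N m; "grip_width": opening from 0.0 (shut) to 1.0 (fully open); "grip_force": force on a finger pad.
Only numpy, scipy, OpenCV 4.12 (cv2) and the standard library are available. Lean on these libraries where they do the work, as an engineer would, in place of code of your own. Each camera call takes 0.05 s, during which the arm holds its last target. There are 200 camera calls.

## Working session

There is one attempt and no reset: what is moved stays moved. The work goes in short steps, Python scripts to look and compute and a tool call to move; the robot and the scene stay as the last step left them, time stands still between calls to the robot, and variables do not carry over. Pictures are saved under pics/ and viewed, at most 10 in all, crops included, and the job is handed in when it is done.

Besides the shell and the picture viewer there is one more tool, called after "Emit:" by a JSON object that holds its "method" and its "body", one argument or row to a line. servo_tool: Moves the arm, as the interface text tells. Its arguments: {"type":"object","properties":{"commands":{"type":"array"},"squeeze":{"type":"number"}},"required":["commands"]}

```bash
mkdir -p pics; cat > h.py <<'E'
from rig import *
import numpy as np, cv2
def save(c,n): cv2.imwrite('pics/'+n,cv2.cvtColor(c['pixels'],cv2.COLOR_RGB2BGR))
def cam(c):
    R=cv2.Rodrigues(np.array(c['rvec'],float))[0]; return R,np.array(c['tvec'],float).ravel()
def ray(c,u,v,z):
    R,t=cam(c); d=R.T@np.array([(u-c['cx'])/c['fx'],(v-c['cy'])/c['fy'],1]); o=-R.T@t
    return o+d*(z-o[2])/d[2]
def cloud(c):
    R,t=cam(c); Z=c['z_map'].astype(float); v,u=np.mgrid[0:480,0:640]
    P=np.stack([(u-c['cx'])/c['fx']*Z,(v-c['cy'])/c['fy']*Z,Z],-1)
    return (P-t)@R
E
python3 - <<'E'
from h import *
s=sense(); print(s)
for n in('top','scene'):
    c=capture(n); save(c,n+'0.png'); np.savez(n+'0.npz',**c)
    R,t=cam(c); print(n,-R.T@t,R[2],c['fx'])
E
```

```text
{'time_s': 0.0, 'joints': array([ 1.09962877e+00,  3.13476925e-01,  1.49845105e+00, -2.13463828e-05,
        1.33100556e+00, -2.23422813e-01]), 'dq': array([ 6.96241864e-05,  1.71968875e-03, -1.03998690e-03,  2.88336221e-03,
        1.58767554e-03, -3.37579736e-04]), 'tau': array([ 3.35437238e-03, -4.12256849e+01, -2.59752488e+01,  4.38166376e-05,
        3.92285336e-03, -1.00756012e-05]), 'eef_pos': array([128.64530418, 508.72213244, 230.71604351]), 'ee_rot': array([-2.18442055e-04,  1.23553275e-01,  9.92337714e-01, -6.33943967e-04]), 'force': array([ 0.27482448, -1.26983804, -0.25728904]), 'wrist_torque': array([-0.00642608, -0.03834299,  0.01323271]), 'grip_force': 0.0, 'grip_width': 1.0008231487297803}
top [ 362.07356846   16.94793873 1196.02086317] [ 0.10015613  0.02547204 -0.99464563] 455.03939189848643
scene [-636.10892171 -547.64274063  655.69239926] [ 0.81351414  0.41425567 -0.40815069] 613.6689314756135
```

View pics/top0.png

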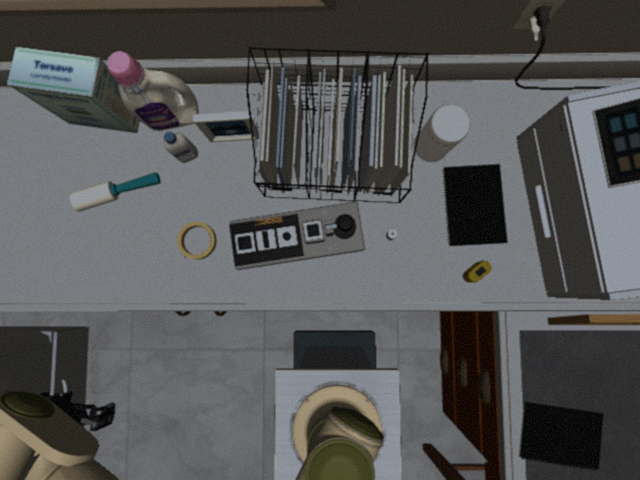

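View pics/scene0.png

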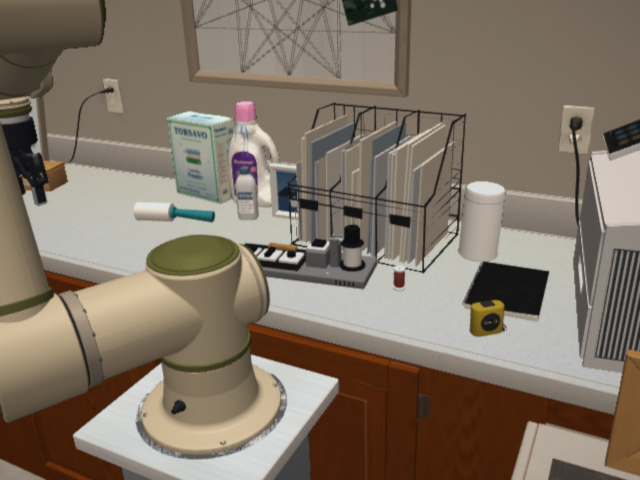

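The top view shows, left to right, the square key (245,243), long key (266,239), round key (288,237), release button (314,231) and knob (345,226). The wire rack stands close behind the unit, and the scene view shows the same layout.

```bash
python3 - <<'E'
from h import *
c=dict(np.load('top0.npz')); P=cloud(c); g=c['pixels'].astype(int)
for n,u,v,z in [('sq',245,243,40),('long',266,239,40),('round',288,237,40),('rel',314,231,77),('knob',345,225,120)]:
    print(n,ray(c,u,v,z).round(1),P[v,u].round(1))
# slab top by depth
m=((abs(P[...,2]-22)<7)&(P[...,0]>200)&(P[...,0]<560)).astype(np.uint8)
m[:195]=0;m[:,:225]=0;m[:,370:]=0
pts=P[m>0][:,:2].astype(np.float32)
print(m.sum(),cv2.minAreaRect(pts))
k=P[(P[...,2]>108)&(P[...,2]<135)&(abs(P[...,0]-P[225,345,0])<60)&(abs(P[...,1]-P[225,345,1])<60)]
print('knob',len(k),k.mean(0))
r=P[190:202,250:430]; print('rack front x', np.percentile(P[150:205,300:420][P[150:205,300:420][...,2]>60],[1,5],axis=0), P[150:205,300:420][...,2].max())
b=c['pixels'][190:280,220:380]
cv2.imwrite('pics/crop.png',cv2.resize(b[...,::-1],None,fx=5,fy=5,interpolation=cv2.INTER_CUBIC))
Q=P[100:205,330:365]; q=Q[Q[...,2]>60]; print('rack near knob minx',q[:,0].min(), np.sort(q[:,0])[:10], q[:,2].max())
E
```

```text
sq [473.6 233.6  40. ] [474.  234.3  36.2]
long [483.7 179.7  40. ] [483.5 179.5  41.4]
round [488.6 123.2  40. ] [488.3 122.9  42.9]
rel [499.2  55.3  77. ] [499.2  55.3  76.6]
knob [508.  -20.1 120. ] [507.7 -20.  121.7]
4097 ((496.5397033691406, 104.97376251220703), (130.66445922851562, 341.30657958984375), 8.543984413146973)
knob 181 [514.40142248 -19.00231284 120.15636234]
rack front x [[ 362.07356846 -168.80388745   65.20899821]
 [ 586.85860399 -149.36640358   82.77605647]] 1196.0208631680628
rack near knob minx 362.073568461019 [362.07356846 362.07356846 362.07356846 362.07356846 362.07356846
 362.07356846 362.07356846 362.07356846 362.07356846 362.07356846] 1196.0208631680628
```

View pics/crop.png

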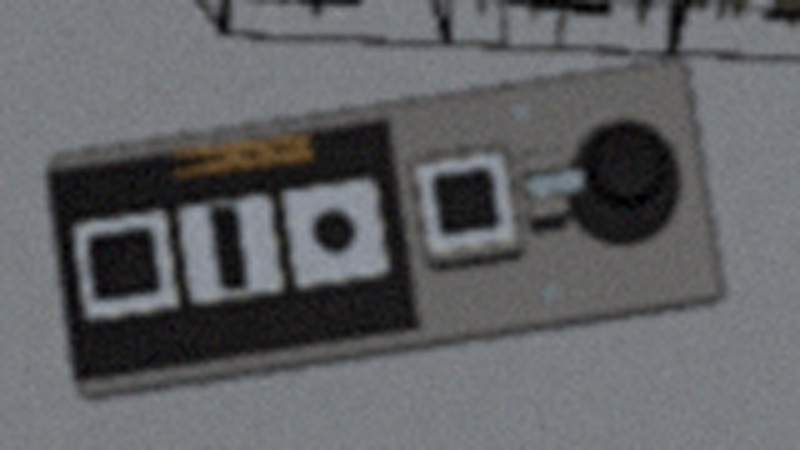

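The crop confirms the order: square (125,263), long (228,247), round (335,231), release (467,200) and knob top (625,165), with the bolt between release and knob. Next I'll move above the console for a close wrist view.

Emit:
{"method": "servo_tool", "body": {
  "commands": [
    [1,[-0.032,-0.0215,-0.005],[0,0,0]],
    [1,[-0.032,-0.0215,-0.005],[0,0,0]],
    [1,[-0.032,-0.0215,-0.005],[0,0,0]],
    [1,[-0.032,-0.0215,-0.005],[0,0,0]],
    [1,[-0.032,-0.0215,-0.005],[0,0,0]],
    [1,[-0.032,-0.0215,-0.005],[0,0,0]],
    [1,[-0.032,-0.0215,-0.005],[0,0,0]],
    [1,[-0.032,-0.0215,-0.005],[0,0,0]],
    [1,[-0.032,-0.0215,-0.005],[0,0,0]],
    [1,[-0.032,-0.0215,-0.005],[0,0,0]]
  ],
  "squeeze": 40
}}

```text
time_s: 0.93
eef_pos: [387.1, 220.3, 281.4]
ee_rot: [-0.0, 0.124, 0.992, -0.0]
force: [1.3, 1.0, 0.7]
grip_width: -0.001
grip_force: 0.0
```

Emit:
{"method": "servo_tool", "body": {
  "commands": [
    [1,[-0.032,-0.0215,-0.005],[0,0,0]],
    [1,[-0.032,-0.0215,-0.005],[0,0,0]],
    [1,[-0.032,-0.0215,-0.005],[0,0,0]],
    [1,[-0.032,-0.0215,-0.005],[0,0,0]],
    [1,[0,0,0],[0,0,-0.95]],
    [1,[0,0,0],[0,0,-0.95]],
    [1,[0,0,0],[0,0,-0.95]],
    [1,[0,0,0],[0,0,-0.95]],
    [1,[0,0,0],[0,0,0]],
    [1,[0,0,0],[0,0,0]]
  ]
}}

```text
time_s: 1.77
eef_pos: [489.2, 107.3, 301.1]
ee_rot: [-0.0, -0.074, 0.997, 0.0]
force: [1.5, 0.0, -1.1]
grip_width: -0.003
grip_force: 0.0
```

```bash
cat >> h.py <<'E'
from scipy.spatial.transform import Rotation as Ro
def tool():
    s=sense(); w,x,y,z=s['ee_rot']; T=np.eye(4); T[:3,:3]=Ro.from_quat([x,y,z,w]).as_matrix(); T[:3,3]=s['eef_pos']; return T,s
def wrist():
    T,s=tool(); c=capture('wrist'); M=np.linalg.inv(T@np.array(c['T_tool_cam']))
    c['rvec']=cv2.Rodrigues(M[:3,:3])[0]; c['tvec']=M[:3,3]; return c,T,s
E
python3 - <<'E'
from h import *
c,T,s=wrist(); save(c,'w1.png'); np.savez('w1.npz',**c)
print(s['time_s'],T.round(3),s['grip_width'],s['force'],s['joints']); 
import rig; print([n for n in dir(rig) if not n.startswith('_')])
E
```

```text
1.7667 [[-9.89000e-01 -1.47000e-01 -1.00000e-03  4.89173e+02]
 [-1.47000e-01  9.89000e-01  0.00000e+00  1.07309e+02]
 [ 1.00000e-03  0.00000e+00 -1.00000e+00  3.01060e+02]
 [ 0.00000e+00  0.00000e+00  0.00000e+00  1.00000e+00]] -0.0028163223498022796 [ 1.47432177  0.02668191 -1.05336796] [-1.84205521e-02  2.17408051e-01  1.44068470e+00  3.86851233e-06
  1.48406156e+00 -1.73645455e+00]
['PlanningError', 'capture', 'finish_job', 'grip_depth', 'sense']
```

View pics/w1.png

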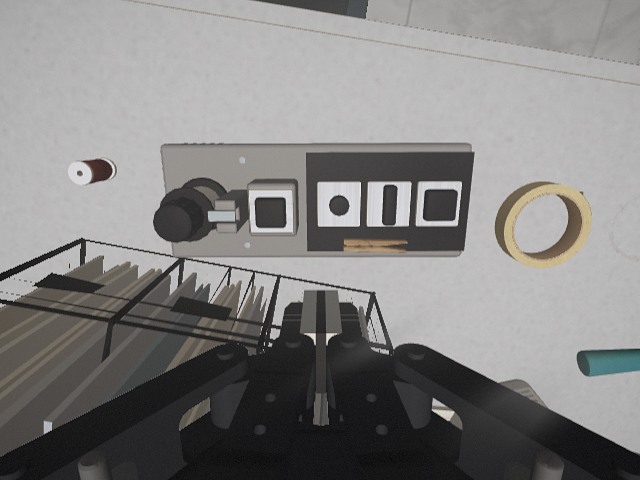

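The wrist view (top of picture = robot side) shows release (270,213), round (339,205), long (390,206), square (438,205), knob (178,220) and the peg at (375,245).

```bash
python3 - <<'E'
from h import *
c=dict(np.load('w1.npz')); g=cv2.cvtColor(c['pixels'],cv2.COLOR_RGB2GRAY); print(grip_depth)
def blob(u,v,z,th=75,r=32):
    m=(g<th).astype(np.uint8); n,l,st,ce=cv2.connectedComponentsWithStats(m)
    k=l[v,u]; p=ce[k]; return p.round(1),st[k],ray(c,*p,z).round(1)
P=cloud(c)
for n,u,v,z in [('round',339,205,40),('long',390,206,40),('sq',438,205,40),('rel',270,213,77)]:
    b=blob(u,v,z); print(n,*b,P[v,u].round(1))
print('knob',P[220,178].round(1)); 
q=P[(P[...,2]>115)&(P[...,2]<126)&(abs(P[...,0]-512)<40)&(abs(P[...,1]+20)<40)]; print(len(q),q.mean(0), cv2.minEnclosingCircle(q[:,:2].astype(np.float32)))
q=P[(P[...,2]>40)&(P[...,2]<300)&(P[...,0]>535)&(abs(P[...,1]-20)<120)]; print('rack',len(q),np.sort(q[:,0])[:5],q[:,2].max(), q[np.argsort(q[:,0])[:4]])
m=(abs(P[...,2]-22)<4)&(P[...,0]<620)&(P[...,0]>380)&(P[...,1]>-90)&(P[...,1]<300)
print(cv2.minAreaRect(P[m][:,:2].astype(np.float32)))
E
```

```text
18.700000000000003
round [338.7 205.1] [329 196  20  19 294] [491.5 128.3  40. ] [491.4 128.6  39.8]
long [389.1 204.5] [382 185  15  40 520] [483.  181.7  40. ] [484.5 183.1  39.6]
sq [439.5 204.6] [423 190  34  31 964] [475.1 235.2  40. ] [476.  234.1  38.8]
rel [270.2 212. ] [255 198  31  29 872] [501.5  60.2  77. ] [502.8  60.   75.9]
knob [511.1 -14.4 118.5]
1244 [513.62061478 -18.38605282 118.96165212] ((514.2780151367188, -19.042667388916016), 17.78216552734375)
rack 22080 [535.0316408  535.14617691 535.19850104 535.21863962 535.29275067] 259.60722736332355 [[535.0316408   -9.68253786  82.37253447]
 [535.14617691  -2.90527849  82.05464751]
 [535.19850104 -12.34628156  83.19716158]
 [535.21863962  -4.66144907  82.72705935]]
((532.1856079101562, 93.94430541992188), (198.16873168945312, 373.74798583984375), 8.452483177185059)
```

Emit:
{"method": "servo_tool", "body": {
  "commands": [
    [1,[-0.0055,0.0205,0],[0,0,0]],
    [1,[0,0,0.03],[0,0,0]],
    [1,[0,0,0.04],[0,0,0]],
    [1,[0,0,0.04],[0,0,0]],
    [1,[0,0,0.04],[0,0,0]],
    [1,[0,0,0.04],[0,0,0]],
    [1,[0,0,0.03],[0,0,0]],
    [1,[0,0,0.02],[0,0,0]],
    [1,[0,0,0.01],[0,0,0]],
    [1,[0,0,0],[0,0,0]]
  ]
}}

```text
time_s: 2.65
eef_pos: [490.7, 128.3, 49.7]
ee_rot: [-0.002, -0.074, 0.997, 0.0]
force: [0.2, 1.0, 0.6]
grip_width: -0.003
grip_force: 0.0
```

Emit:
{"method": "servo_tool", "body": {
  "commands": [
    [1,[0,0,0.005],[0,0,0]],
    [1,[0,0,0.003],[0,0,0]],
    [1,[0,0,0.002],[0,0,0]],
    [1,[0,0,0.002],[0,0,0]],
    [1,[0,0,0.002],[0,0,0]],
    [1,[0,0,0.001],[0,0,0]],
    [1,[0,0,0],[0,0,0]]
  ]
}}

```text
time_s: 3.23
eef_pos: [492.1, 128.4, 36.7]
ee_rot: [0.001, -0.075, 0.997, -0.0]
force: [0.6, 1.4, 4.2]
grip_width: -0.002
grip_force: 1.6
```

Emit:
{"method": "servo_tool", "body": {
  "commands": [
    [1,[0,0,0.001],[0,0,0]],
    [1,[0,0,0.001],[0,0,0]],
    [1,[0,0,0.001],[0,0,0]],
    [1,[0,0,0.001],[0,0,0]],
    [1,[0,0,0],[0,0,0]],
    [1,[0,0,0],[0,0,0]]
  ]
}}

```text
time_s: 3.73
eef_pos: [492.2, 128.4, 33.8]
ee_rot: [0.001, -0.075, 0.997, -0.0]
force: [-5.2, -0.5, 19.6]
grip_width: 0.0
grip_force: 9.9
```

Emit:
{"method": "servo_tool", "body": {
  "commands": [
    [1,[0,0,-0.005],[0,0,0]],
    [1,[0,0,-0.02],[0,0,0]],
    [1,[0,0,-0.005],[0,0,0]],
    [1,[0,0,0],[0,0,0]],
    [1,[0.0005,0.036,0],[0,0,0]],
    [1,[0.0005,0.036,0],[0,0,0]],
    [1,[0,0.036,0],[0,0,0]],
    [1,[0,0,0],[0,0,0]],
    [1,[0,0,0],[0,0,0]]
  ]
}}

```text
time_s: 4.48
eef_pos: [473.4, 236.1, 61.1]
ee_rot: [-0.001, -0.076, 0.997, -0.0]
force: [-0.9, -0.2, -0.4]
grip_width: 0.002
grip_force: 0.0
```

Emit:
{"method": "servo_tool", "body": {
  "commands": [
    [1,[-0.001,0,0.01],[0,0,0]],
    [1,[0,0,0.007],[0,0,0]],
    [1,[0,0,0.003],[0,0,0]],
    [1,[0,0,0.002],[0,0,0]],
    [1,[0,0,0.002],[0,0,0]],
    [1,[0,0,0.002],[0,0,0]],
    [1,[0,0,0.0015],[0,0,0]],
    [1,[0,0,0.0015],[0,0,0]],
    [1,[0,0,0],[0,0,0]],
    [1,[0,0,0],[0,0,0]]
  ]
}}

```text
time_s: 5.32
eef_pos: [475.7, 234.9, 34.0]
ee_rot: [0.0, -0.075, 0.997, -0.0]
force: [-2.2, -4.4, 9.0]
grip_width: 0.006
grip_force: 4.6
```

Emit:
{"method": "servo_tool", "body": {
  "commands": [
    [1,[0,0,0.001],[0,0,0]],
    [1,[0,0,0],[0,0,0]]
  ]
}}

```text
time_s: 5.48
eef_pos: [475.8, 234.9, 33.8]
ee_rot: [0.0, -0.075, 0.997, -0.0]
force: [-6.4, -5.0, 18.3]
grip_width: 0.003
grip_force: 9.0
```

Emit:
{"method": "servo_tool", "body": {
  "commands": [
    [1,[0,0,-0.005],[0,0,0]],
    [1,[0,0,-0.02],[0,0,0]],
    [1,[0,0,-0.005],[0,0,0]],
    [1,[0,0,0],[0,0,0]],
    [1,[0,-0.027,0],[0,0,0]],
    [1,[0,-0.027,0],[0,0,0]],
    [1,[0,0,0],[0,0,0]],
    [1,[0,0,0],[0,0,0]]
  ]
}}

```text
time_s: 6.15
eef_pos: [483.5, 181.0, 61.5]
ee_rot: [-0.0, -0.074, 0.997, 0.0]
force: [0.1, 0.5, 0.7]
grip_width: -0.0
grip_force: 0.0
```

Emit:
{"method": "servo_tool", "body": {
  "commands": [
    [1,[0,0,0.01],[0,0,0]],
    [1,[0,0,0.007],[0,0,0]],
    [1,[0,0,0.003],[0,0,0]],
    [1,[0,0,0.002],[0,0,0]],
    [1,[0,0,0.002],[0,0,0]],
    [1,[0,0,0.002],[0,0,0]],
    [1,[0,0,0.0015],[0,0,0]],
    [1,[0,0,0.0015],[0,0,0]],
    [1,[0,0,0.0005],[0,0,0]],
    [1,[0,0,0],[0,0,0]]
  ]
}}

```text
time_s: 6.98
eef_pos: [483.5, 182.1, 33.9]
ee_rot: [0.0, -0.075, 0.997, 0.0]
force: [-7.0, 1.3, 14.2]
grip_width: 0.003
grip_force: 7.4
```

Emit:
{"method": "servo_tool", "body": {
  "commands": [
    [1,[0,0,-0.005],[0,0,0]],
    [1,[0,0,-0.03],[0,0,0]],
    [1,[0,0,-0.03],[0,0,0]],
    [1,[0,0,-0.01],[0,0,0]],
    [1,[0,-0.031,0],[0,0,0]],
    [1,[0,-0.031,0],[0,0,0]],
    [1,[-0.0005,-0.031,0],[0,0,0]],
    [1,[0,-0.0305,0],[0,0,0]],
    [1,[0,0,0],[0,0,0]],
    [1,[0,0,0],[0,0,0]]
  ]
}}

```text
time_s: 7.82
eef_pos: [502.8, 58.5, 107.5]
ee_rot: [0.0, -0.074, 0.997, -0.0]
force: [0.0, 1.3, -0.6]
grip_width: -0.001
grip_force: 0.0
```

Emit:
{"method": "servo_tool", "body": {
  "commands": [
    [1,[0,0,0.015],[0,0,0]],
    [1,[0,0,0.01],[0,0,0]],
    [1,[0,0,0.003],[0,0,0]],
    [1,[0,0,0.002],[0,0,0]],
    [1,[0,0,0.002],[0,0,0]],
    [1,[0,0,0.002],[0,0,0]],
    [1,[0,0,0.001],[0,0,0]],
    [1,[0,0,0.001],[0,0,0]],
    [1,[0,0,0],[0,0,0]],
    [1,[0,0,0],[0,0,0]]
  ]
}}

```text
time_s: 8.65
eef_pos: [502.7, 59.9, 72.1]
ee_rot: [0.0, -0.075, 0.997, 0.0]
force: [-1.1, 3.3, 4.2]
grip_width: 0.002
grip_force: 2.1
```

Emit:
{"method": "servo_tool", "body": {
  "commands": [
    [1,[0,0,0.001],[0,0,0]],
    [1,[0,0,0.0007],[0,0,0]],
    [1,[0,0,0],[0,0,0]],
    [1,[0,0,0],[0,0,0]]
  ]
}}

```text
time_s: 8.98
eef_pos: [502.8, 59.8, 70.9]
ee_rot: [0.0, -0.075, 0.997, -0.0]
force: [-3.6, 3.5, 12.0]
grip_width: -0.005
grip_force: 6.3
```

Emit:
{"method": "servo_tool", "body": {
  "commands": [
    [1,[0,0,-0.005],[0,0,0]],
    [1,[0,0,-0.025],[0,0,0]],
    [1,[0,0,-0.04],[0,0,0]],
    [1,[0,0,-0.04],[0,0,0]],
    [-1,[0,0,-0.04],[0,0,0]],
    [-1,[0,0,-0.03],[0,0,0]],
    [-1,[0,0,0],[0,0,0]],
    [-1,[0,0,0],[0,0,0]]
  ]
}}

```text
time_s: 9.65
eef_pos: [503.0, 59.4, 251.0]
ee_rot: [0.001, -0.075, 0.997, -0.001]
force: [0.4, -0.1, -0.6]
grip_width: 0.567
grip_force: 0.0
```

```bash
python3 - <<'E'
from h import *
c,T,s=wrist(); save(c,'w2.png'); P=cloud(c); print(T[:3,3],s['grip_width'],grip_depth)
q=P[(P[...,2]>130)&(P[...,2]<146)&(abs(P[...,0]-514)<40)&(abs(P[...,1]+20)<40)]; print(len(q),q.mean(0), cv2.minEnclosingCircle(q[:,:2].astype(np.float32)))
q=P[(P[...,2]>130)&(P[...,2]<290)&(P[...,0]>450)&(P[...,0]<640)&(P[...,1]>-100)&(P[...,1]<60)&(abs(P[...,0]-514)+0>45)]
print('rack min x',np.sort(q[:,0])[:6])
E
```

```text
[503.03913969  59.35547343 251.01122511] 0.5673136185988035 18.700000000000003
2025 [513.04462798 -18.37198253 136.84489584] ((514.47119140625, -19.053939819335938), 18.861652374267578)
rack min x [582.02058141 582.40642936 582.46017349 582.57611188 582.61267269
 582.69869866]
```

View pics/w2.png

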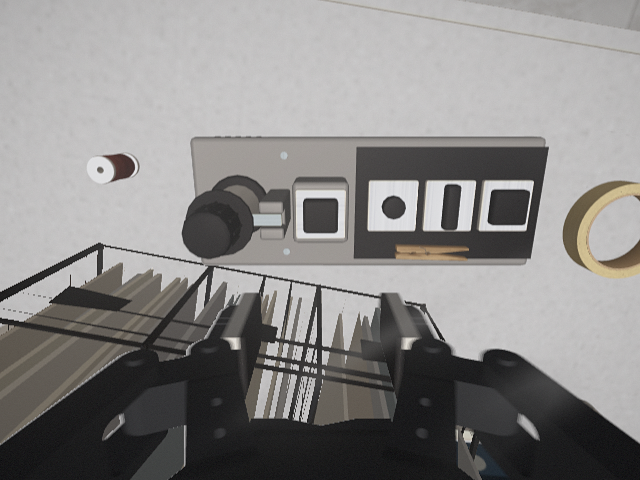

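Emit:
{"method": "servo_tool", "body": {
  "commands": [
    [-1,[0,-0.027,0],[0,0,0]],
    [-1,[0,-0.026,0],[0,0,0]],
    [-1,[0,-0.026,0],[0,0,0]],
    [-1,[0,0,0],[0,0,0]],
    [-1,[0,0,0.03],[0,0,0]],
    [-1,[0,0,0.03],[0,0,0]],
    [-1,[0,0,0.02],[0,0,0]],
    [-1,[0,0,0],[0,0,0]],
    [-1,[0,0,0],[0,0,0]]
  ]
}}

```text
time_s: 10.45
eef_pos: [513.7, -18.0, 169.1]
ee_rot: [-0.001, -0.075, 0.997, 0.0]
force: [0.7, 0.2, 0.0]
grip_width: 0.997
grip_force: 0.0
```

Emit:
{"method": "servo_tool", "body": {
  "commands": [
    [-1,[-0.0005,-0.001,0.02],[0,0,0]],
    [-1,[0,0,0.02],[0,0,0]],
    [-1,[0,0,0.015],[0,0,0]],
    [-1,[0,0,0.009],[0,0,0]],
    [-1,[0,0,0],[0,0,0]],
    [-1,[0,0,0],[0,0,0]]
  ]
}}

```text
time_s: 10.95
eef_pos: [515.5, -19.3, 107.1]
ee_rot: [0.001, -0.075, 0.997, -0.0]
force: [0.5, -0.1, 0.1]
grip_width: 1.003
grip_force: 0.0
```

Emit:
{"method": "servo_tool", "body": {
  "commands": [
    [0.2,[0,0,0],[0,0,0]],
    [0.4,[0,0,0],[0,0,0]],
    [1,[0,0,0],[0,0,0]],
    [1,[0,0,0],[0,0,0]],
    [1,[0,0,0],[0,0,0]],
    [1,[0,0,0],[0,0,0]],
    [1,[0,0,0],[0,0,0]],
    [1,[0,0,0],[0,0,0]]
  ],
  "squeeze": 60
}}

```text
time_s: 11.62
eef_pos: [515.2, -19.7, 106.2]
ee_rot: [0.0, -0.075, 0.997, -0.0]
force: [0.9, -5.1, -0.2]
grip_width: 0.405
grip_force: 59.7
```

Emit:
{"method": "servo_tool", "body": {
  "commands": [
    [1,[0,0,-0.005],[0,0,0]],
    [1,[0,0,-0.01],[0,0,0]],
    [1,[0,0,-0.01],[0,0,0]],
    [1,[0,0,-0.01],[0,0,0]],
    [1,[0,0,-0.005],[0,0,0]],
    [1,[0,0,-0.005],[0,0,0]],
    [1,[0,0,-0.01],[0,0,0]],
    [1,[0,0,-0.01],[0,0,0]],
    [1,[0,0,-0.01],[0,0,0]],
    [1,[0,0,0],[0,0,0]]
  ]
}}

```text
time_s: 12.45
eef_pos: [515.1, -19.5, 181.9]
ee_rot: [0.0, -0.075, 0.997, -0.0]
force: [1.4, -5.2, -6.8]
grip_width: 0.406
grip_force: 60.5
```

Emit:
{"method": "servo_tool", "body": {
  "commands": [
    [1,[0,0,-0.008],[0,0,0]],
    [1,[0,0,-0.006],[0,0,0]],
    [1,[0,0,-0.005],[0,0,0]],
    [1,[0,0,-0.003],[0,0,0]],
    [1,[0,0,-0.002],[0,0,0]],
    [1,[0,0,-0.001],[0,0,0]],
    [1,[0,0,0],[0,0,0]],
    [1,[0,0,0],[0,0,0]]
  ]
}}

```text
time_s: 13.12
eef_pos: [514.8, -19.5, 204.9]
ee_rot: [-0.001, -0.075, 0.997, 0.0]
force: [3.9, -6.3, -9.3]
grip_width: 0.402
grip_force: 60.5
```

Emit:
{"method": "servo_tool", "body": {
  "commands": [
    [1,[0,0,-0.001],[0,0,0]],
    [1,[0,0,-0.001],[0,0,0]],
    [1,[0,0,0],[0,0,0]],
    [1,[0,0,0],[0,0,0]]
  ]
}}

```text
time_s: 13.45
eef_pos: [514.8, -19.4, 206.8]
ee_rot: [-0.001, -0.075, 0.997, 0.0]
force: [3.7, -6.3, -8.4]
grip_width: 0.405
grip_force: 60.5
```

Emit:
{"method": "servo_tool", "body": {
  "commands": [
    [1,[0,0,-0.001],[0,0,0]],
    [1,[0,0,0],[0,0,0]],
    [1,[0,0,0],[0,0,0]]
  ]
}}

```text
time_s: 13.7
eef_pos: [514.8, -19.4, 207.8]
ee_rot: [-0.001, -0.075, 0.997, 0.0]
force: [3.7, -5.6, -7.9]
grip_width: 0.401
grip_force: 60.5
```

Emit:
{"method": "servo_tool", "body": {
  "commands": [
    [1,[0,0,-0.001],[0,0,0]],
    [1,[0,0,0],[0,0,0]],
    [1,[0,0,0],[0,0,0]]
  ]
}}

```text
time_s: 13.95
eef_pos: [514.8, -19.5, 208.8]
ee_rot: [-0.001, -0.075, 0.997, 0.0]
force: [3.5, -5.1, -8.8]
grip_width: 0.405
grip_force: 60.7
```

Emit:
{"method": "servo_tool", "body": {
  "commands": [
    [1,[0,0,-0.001],[0,0,0]],
    [1,[0,0,0],[0,0,0]],
    [1,[0,0,0],[0,0,0]]
  ]
}}

```text
time_s: 14.2
eef_pos: [514.5, -19.4, 208.9]
ee_rot: [-0.001, -0.075, 0.997, 0.0]
force: [5.1, -7.2, -14.5]
grip_width: 0.403
grip_force: 61.7
```

Emit:
{"method": "servo_tool", "body": {
  "commands": [
    [1,[0,0,-0.0005],[0,0,0]],
    [1,[0,0,0],[0,0,0]],
    [1,[0,0,0],[0,0,0]],
    [1,[0,0,0],[0,0,0]]
  ]
}}

```text
time_s: 14.53
eef_pos: [514.4, -19.5, 209.0]
ee_rot: [-0.002, -0.075, 0.997, 0.0]
force: [5.6, -6.8, -17.8]
grip_width: 0.402
grip_force: 61.7
```

```bash
python3 - <<'E'
from h import *
c=capture('scene'); save(c,'s3.png')
cv2.imwrite('pics/s3c.png',cv2.resize(c['pixels'][120:320,220:440,::-1],None,fx=3,fy=3))
E
```

```text
(no output)
```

View pics/s3c.png

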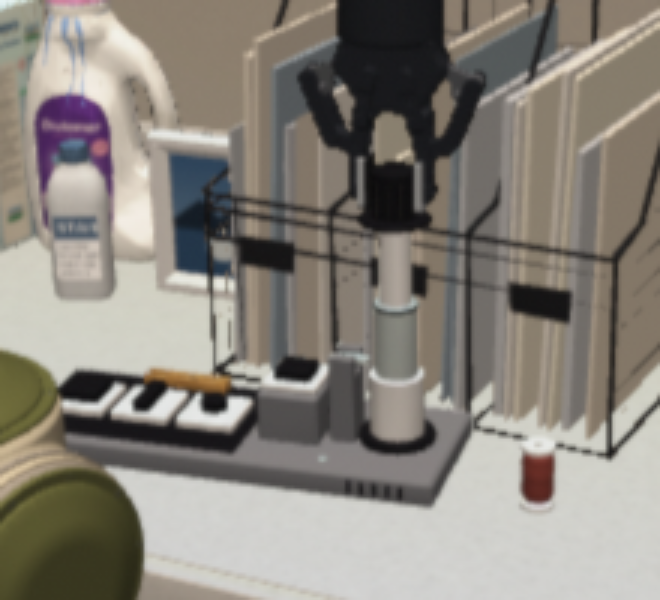

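The crop shows the knob held between the fingers at (395,195). Both tubes are extended (middle tube at 395,340), and the keys, release button, peg and spool are all in place.

```bash
python3 -c "from rig import *; print(finish_job())"
```

```text
the job is handed in; nothing more can be done
None
```

The job is handed in: the round, square and long keys and then the release button were each pressed right down and let up in that order, and the gripper is still holding the post at its second stop (about 102 mm of lift after the pop-up, with the pull force jumping at the stop).

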